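# Ready the table grill

## Robot

A 6-joint arm with a two-finger parallel gripper is mounted at the origin on the work surface. World frame = base frame: x ahead of the robot, y to its left, z up, the work surface at z = 0. Lengths are in m, angles in rad, forces in N, time in s.
With the tool pointing down it reaches from about 0.375 to 0.9 m from the base axis. Payload 3.1 kg.
Tool frame: the origin (TCP) lies midway between the tips of the shut fingers; the grasp point (between the pads) lies 19 mm behind it; z points along the fingers, y is the line along which they close (so a half turn about z gives the same grasp; the last joint's range is limited). The gripper opens to 87 mm and grips with 3 to 60 N. Pads are 19 mm wide; open, the fingers measure 117 mm over their backs; the gripper's body (75 mm by 190 mm) begins 51 mm behind the grasp point.
Start: joints at [-1.347, 0.527, 1.433, -0, 1.181, -0.178], TCP at [0.244, -0.575, 0.223] pointing down, gripper open.
Joint ranges: [-3.08, 3.08], [-0.75, 2.2], [0.22, 2.44], [-1.43, 4.57], [0, 2.65], [-2.85, 2.85]. Speed limits (rad/s): [2.79, 2.79, 3.14, 3.14, 3.14, 3.14].

## Interface

Orientations are given as a rotation vector (axis times angle).
In Python, from workcell import manip gives the robot as it stands.
- The arm moves only by the tool servo_tool, never from a script. Its argument "plan" is a list of rows, each a list of 7 numbers: the shift along the tool's x, y, z in mm, then the turn, a rotation vector about the tool's x, y, z in rad, then the opening in per cent of the stroke, from 0 (shut) to 100 (fully open). A call has 1 to 8 rows; each row is the pose to reach, as a shift and turn from the pose commanded when the call began, along the tool's axes at that moment; what a row does not reach only later rows make up. A row lasts 1/12 s, in which the tool goes at most 41.7 mm and 7.16 degrees, less where a joint would pass 70% of its speed; a pose out of reach is approached as far as the arm can. A call with a gripper value outside its range is refused whole. The fingers move at their own pace and stop on an object; "squeeze" is the grip in N (left out, the last holds). Time passes only in rows, so rows that repeat a pose let the fingers close. It gives the time, the measured TCP pose, the force, the opening and the grip force at its end, in the units of the state.
- manip.get_state(): the state, without advancing time (a new reading comes with each control period).
- manip.snapshot(name): name is "scene" or "top"; returns the picture (480x640x3 uint8, red, green, blue); there is no depth.
- manip.camera_model(name): a dict with "mtx" (3x3 intrinsics, pixels), "cam_to_world" (4x4, takes a point from camera to world coordinates). Camera axes: x right, y down, z forward; pixel columns grow to the right and rows downward; lengths in m; the calibration is good to about 2 mm. A picture is of the moment at which its call begins. camera_model takes no time and is no camera call.
- manip.hand_in(): hands the job in; it is judged then, once.
The state is a dict: "time_s": time; "joint_pos": joint angles; "qd": joint speeds; "joint_efforts": joint torques, N m; "tool_pos": TCP position; "tcp_rot": TCP orientation; "wrist_force": force on the tool from outside, world axes, zero at the start; "wrist_torque": the same for the moment, N m; "grip_width": finger opening in m; "gripper_force": force on a finger pad.
Only numpy, scipy, OpenCV 4.12 (cv2) and the standard library are available. Lean on these libraries where they do the work, as an engineer would, in place of code of your own. Each camera call takes 0.05 s, during which the arm holds its last target. There are 200 camera calls.

## Task

Get the table grill ready: with the fingertips push its drip tray fully home under the plate, sliding it along the worktop without lifting it, then flip the toggle lever on the control box away past its centre so that it snaps over into its other position (on). Do not switch on before the tray is home, and leave the mug, oil bottle, pepper mill and spatula where they are.

Things in the scene. Friction and masses are not known exactly. Their poses are not given: they have to be found in the camera images.
- grill: Flat table grill, fixed: grey housing 230 mm deep (x), 280 wide (y), dark plate on top, highest at 64 mm. Origin: worktop level, middle of the housing's front face; +x into the grill (away from the robot, yaw within 0.3 rad), y left, z up. Tray slot in the front 158 wide, 45 high, open to the worktop. On its right (y -141 to -216 mm, x 0 to 150) a control box 55 mm high with the switch.
- tray: Loose aluminium drip tray, 0.2-0.3 kg, on the worktop, pulled out of the slot 30-80 mm; slides at 2-5 N (up to 10 if it rubs), 4 mm side play. Trough 180 mm long, 150 wide, 34 high; front panel 6 thick, 176 wide, 42 high. Origin: worktop level, middle of the panel's back face; axes as the grill's. Fully home = panel's back against the housing's front face: its origin coincides with the grill's.
- tray_grip (a point): Middle of the robot-side face of the tray's black handle, a solid block on the front panel, 26 mm deep, 90 wide, 22 high (12 to 34 mm above the worktop). The point is 32 mm in front of the tray's origin, 23 mm above the worktop; pushing here along the grill's +x drives the tray home.
- switch (a joint): Angle of the toggle lever about the grill's y axis, rad: 0 = off, leaning 0.5 rad to the robot's side (grill's -x) of upright; 0.5 = upright, the centre; 1.0 = on, leaning 0.5 rad away (+x). A spring drives it away from the centre to the nearer end stop; pushing it across near the ball takes about 2 to 4 N.
- switch_tip (a point): Centre of the lever's ball end (17 mm diameter). Steel lever 10 mm thick, 62 mm from its pivot to this point; about 111 mm above the worktop at either end.
- switch_pivot (a point): Pivot of the lever, on the grill: 60 mm behind the grill's front face, 178.5 mm to the right of its middle, 57 mm above the worktop; axes as the grill's. A steel barrel of 10 mm radius, 34 mm long along y, surrounds it up to 65 mm above the worktop.
- mug: White mug, 80 mm wide, 90 mm high, left of the grill; origin at the middle of its underside. Bystander.
- oil: Green glass bottle, 60 mm wide, 190 mm high, left of the grill; origin at the middle of its underside. Bystander.
- mill: Dark wooden pepper mill, 54 mm wide, 142 mm high, right of the control box; origin at the middle of its underside. Bystander.
- spatula: Spatula 280 mm long lying on the worktop right of the grill; origin at its middle. Bystander.

How it is judged:
By the outcome, as a careful person would: the job done as asked, in the order asked, and still so for the second after the job is handed in, with the robot touching nothing.
It also fails if it takes over 42 s, if anything falls off the work surface, if the arm or the gripper's body presses on something with over 40 N, if the wrist force passes 120 N, or if a joint passes its speed limit or range.

## Working session

There is one attempt and no reset: what is moved stays moved. The work goes in short steps, Python scripts to look and compute and a tool call to move; the robot and the scene stay as the last step left them, time stands still between calls to the robot, and variables do not carry over. Pictures are saved under pics/ and viewed, at most 10 in all, crops included, and the job is handed in when it is done.

Besides the shell and the picture viewer there is one more tool, called after "Request:" as name([rows], argument=value, ...), one row to a line, values as JSON. servo_tool: Moves the arm, as the interface text tells. Its arguments: {"type":"object","properties":{"plan":{"type":"array","items":{"type":"array","items":{"type":"number"}}},"squeeze":{"type":"number"}},"required":["plan"]}

```bash
mkdir -p pics; python3 - <<'E'
from workcell import manip
import cv2,numpy as np
for n in("scene","top"):
    cv2.imwrite(f"pics/{n}0.png",manip.snapshot(n)[:,:,::-1])
    c=manip.camera_model(n);print(n,np.round(c["mtx"],1).tolist(),np.round(c["cam_to_world"],3).tolist())
s=manip.get_state();print(s["time_s"],s["tool_pos"],s["tcp_rot"],s["grip_width"])
E
```

```text
scene [[468.4, 0.0, 320.3], [0.0, 468.4, 239.3], [0.0, 0.0, 1.0]] [[-0.298, 0.535, -0.79, 1.505], [0.954, 0.171, -0.244, 0.256], [0.004, -0.827, -0.562, 0.734], [0.0, 0.0, 0.0, 1.0]]
top [[433.4, 0.0, 323.3], [0.0, 433.4, 246.9], [0.0, 0.0, 1.0]] [[-0.011, -0.993, 0.115, 0.475], [-0.999, 0.007, -0.036, 0.01], [0.035, -0.115, -0.993, 1.106], [0.0, 0.0, 0.0, 1.0]]
0.1 [ 0.2443035  -0.57453538  0.22162941] [-3.07639898e+00 -6.26557304e-01  1.00859413e-04] 0.08707578702776533
```

View pics/scene0.png

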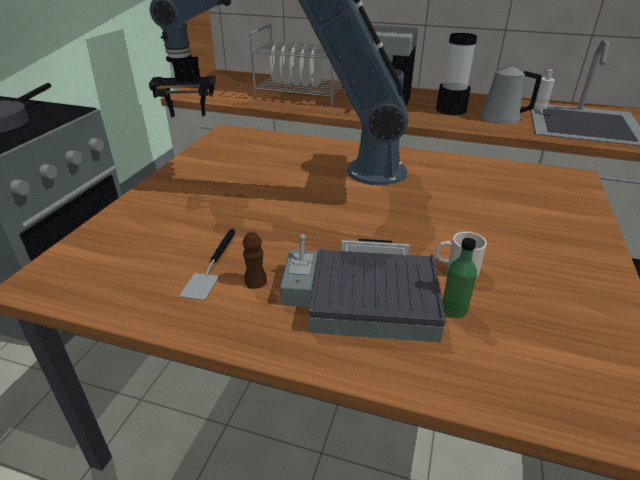

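View pics/top0.png

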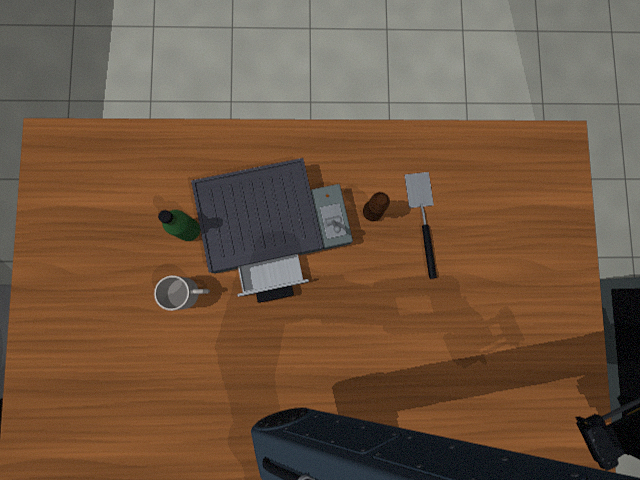

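The top view shows the plate with corners at about (193,180), (303,160), (324,249) and (211,271), the handle near (275,294) and the lever near (340,225). I'll enlarge the grill front.

```bash
python3 - <<'E'
import cv2
a=cv2.imread("pics/top0.png")[150:310,180:380]
cv2.imwrite("pics/topc.png",cv2.resize(a,(750,600),interpolation=cv2.INTER_CUBIC))
a=cv2.imread("pics/scene0.png")[220:350,265:455]
cv2.imwrite("pics/scenec.png",cv2.resize(a,(760,520),interpolation=cv2.INTER_CUBIC))
E
```

```text
(no output)
```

View pics/topc.png

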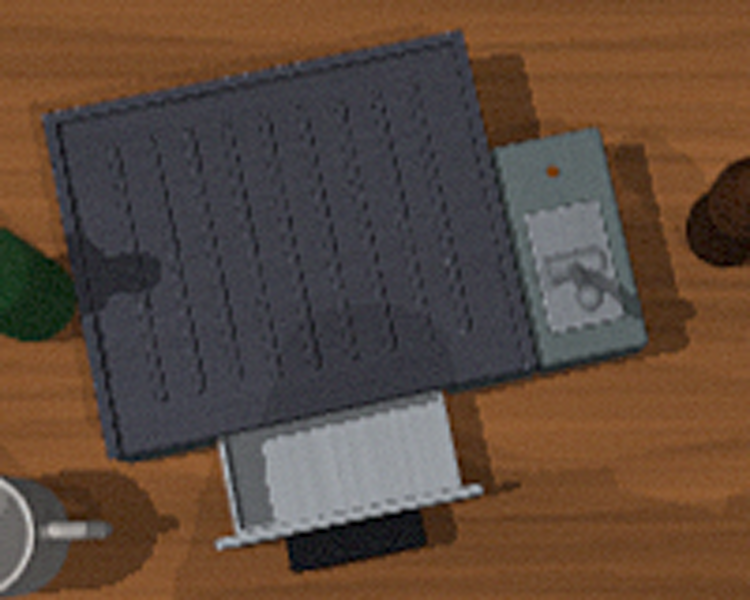

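View pics/scenec.png

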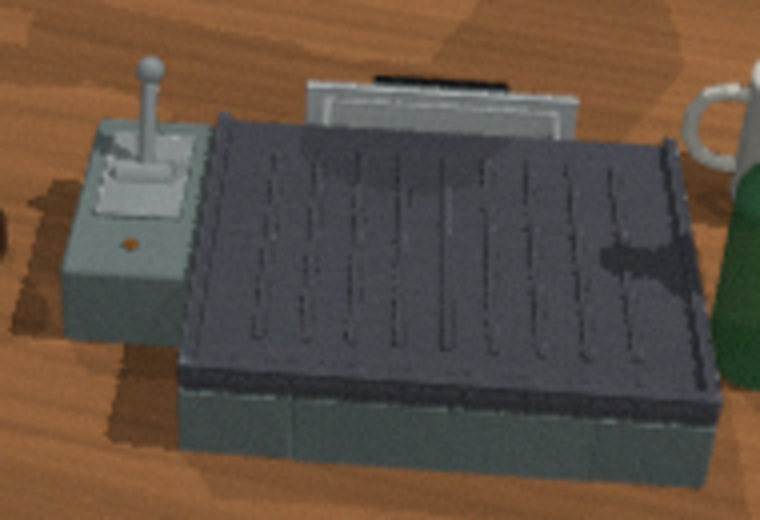

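Top crop (scale 3.75): plate corners (45,118), (462,33), (538,368), (118,458); panel top edge (217,547) to (482,491); handle front edge (293,571) to (427,546); ball (590,292). In the scene crop (scale 4), the ball is at (150,70).

```bash
cat >h.py <<'E'
import numpy as np
from workcell import manip
def ray(n,p):
    c=manip.camera_model(n);K,T=np.array(c["mtx"]),np.array(c["cam_to_world"])
    return T[:3,3],T[:3,:3]@np.linalg.solve(K,[p[0],p[1],1])
def cast(n,p,z):
    o,d=ray(n,p);return o+d*(z-o[2])/d[2]
def tri(p,q):
    a,u=ray("top",p);b,v=ray("scene",q)
    s=np.linalg.lstsq(np.c_[u,-v],b-a,rcond=None)[0]
    P,Q=a+u*s[0],b+v*s[1];return (P+Q)/2,np.linalg.norm(P-Q)
def tc(x,y):return 180+(x+.5)/3.75-.5,150+(y+.5)/3.75-.5
def sc(x,y):return 265+(x+.5)/4-.5,220+(y+.5)/4-.5
E
python3 - <<'E'
from h import *
np.set_printoptions(precision=4,suppress=True)
C=[cast("top",tc(*p),.064) for p in[(45,118),(462,33),(538,368),(118,458)]]
for i in range(4):
    d=C[(i+1)%4]-C[i];print("plate",C[i],np.linalg.norm(d),np.arctan2(d[1],d[0]))
L=C[3]-C[2];print("yaw front",np.arctan2(-L[0],L[1]))
B=[cast("top",tc(*p),.055) for p in[(598,127),(647,347)]];d=B[0]-B[1];print("box right",B,np.linalg.norm(d),np.arctan2(d[1],d[0]))
P=[cast("top",tc(*p),.042) for p in[(217,547),(482,491)]];d=P[0]-P[1];print("panel",P,np.linalg.norm(d),np.arctan2(-d[0],d[1]))
H=[cast("top",tc(*p),.034) for p in[(293,571),(427,546)]];d=H[0]-H[1];print("handle",H,np.linalg.norm(d),np.arctan2(-d[0],d[1]),(H[0]+H[1])/2)
print("ball",tri(tc(590,292),sc(150,70)),cast("top",tc(590,292),.111))
# scene: plate back corners bottom of housing, plate corners
for n,p in[("PL far-right",(180,365)),("far-left",(718,398)),("nearL",(672,140)),("nearR",(224,117))]:print(n,cast("scene",sc(*p),.064))
yaw=.2
for yaw in(.17,.2,.23):
    R=np.array([[np.cos(yaw),-np.sin(yaw)],[np.sin(yaw),np.cos(yaw)]])
    b=tri(tc(590,292),sc(150,70))[0][:2];print(yaw,"origin from ball",b-R@[.060-.062*np.sin(.5),-.1785],"from plate",np.mean(C,0)[:2]-R@[.115,0],
     "from box",B[1][:2]-R@[0,-.216])
E
```

```text
plate [0.7592 0.2917 0.064 ] 0.2770352315966618 -1.3632386017567102
plate [0.8163 0.0206 0.064 ] 0.2279197986002162 -2.930401769116766
plate [ 0.5934 -0.0271  0.064 ] 0.2734269425553696 1.7759723501989044
plate [0.5377 0.2406 0.064 ] 0.2273103844217942 0.2270791100270326
yaw front 0.2051760234040078
box right [array([ 0.755, -0.069,  0.055]), array([ 0.6077, -0.0989,  0.055 ])] 0.15024085310929866 0.20006867825223276
panel [array([0.4809, 0.1809, 0.042 ]), array([0.5154, 0.0095, 0.042 ])] 0.17482639847654827 0.19845672544833096
handle [array([0.4649, 0.1328, 0.034 ]), array([0.4801, 0.0457, 0.034 ])] 0.08845583963185243 0.17317687942996685 [0.4725 0.0893 0.034 ]
ball (array([ 0.6351, -0.0581,  0.1121]), np.float64(0.00014497930004193875)) [ 0.6353 -0.0583  0.111 ]
PL far-right [0.8223 0.0227 0.064 ]
far-left [0.7625 0.2916 0.064 ]
nearL [0.5433 0.2449 0.064 ]
nearR [ 0.6031 -0.0217  0.064 ]
0.17 origin from ball [0.5751 0.1127] from plate [0.5633 0.112 ] from box [0.5712 0.114 ]
0.2 origin from ball [0.57   0.1108] from plate [0.5639 0.1086] from box [0.5648 0.1128]
0.23 origin from ball [0.5649 0.1088] from plate [0.5647 0.1052] from box [0.5585 0.1115]
```

```bash
cat >>h.py <<'E'
from scipy.spatial.transform import Rotation as Ro
YAW=.205;O=np.array([.567,.1105]);G=np.array([[np.cos(YAW),-np.sin(YAW)],[np.sin(YAW),np.cos(YAW)]])
def g2w(x,y,z):return np.r_[O+G@[x,y],z]
def w2g(p):return np.r_[G.T@(np.array(p[:2])-O),p[2]]
def st():
    s=manip.get_state();print("t",round(s["time_s"],2),"w",np.round(s["tool_pos"],4),"g",np.round(w2g(s["tool_pos"]),4),"F",np.round(s["wrist_force"],1));return s
def go(*P):
    s=st();R=Ro.from_rotvec(s["tcp_rot"]);T=Ro.from_euler("ZX",[YAW,np.pi])
    print("turn",np.round((R.inv()*T).as_rotvec(),3))
    for p in P:print("w",np.round(p,3),"shift mm",np.round(R.inv().apply(np.array(p)-s["tool_pos"])*1000,1))
E
python3 -c "
from h import *
print('grip g',w2g([.4725,.0893,.034]),'panel',w2g([.498,.095,.042]),'ball',w2g([.635,-.058,.112]))
go([.42,-.25,.2],g2w(-.145,0,.2),g2w(-.145,0,.018))"
```

```text
grip g [-0.09683689 -0.001519    0.034     ] panel [-0.0707105  -0.00112931  0.042     ] ball [ 0.03227508 -0.17881434  0.112     ]
t 0.1 w [ 0.2443 -0.5745  0.2216] g [-0.4554 -0.605   0.2216] F [-0.4  0.8 -0.4]
turn [-0.002 -0.     0.197]
w [ 0.42 -0.25  0.2 ] shift mm [ 288.6 -229.9   22.2]
w [0.425 0.081 0.2  ] shift mm [ 422.7 -532.6   22.8]
w [0.425 0.081 0.018] shift mm [ 422.6 -532.2  204.8]
```

Request:
servo_tool([
  [289,-230,22,0,0,0.1,50],
  [289,-230,22,0,0,0.197,50],
  [289,-230,22,0,0,0.197,50],
  [289,-230,22,0,0,0.197,50],
  [289,-230,22,0,0,0.197,50],
  [289,-230,22,0,0,0.197,50],
  [289,-230,22,0,0,0.197,50],
  [289,-230,22,0,0,0.197,50],
])

```text
time_s: 0.77
tool_pos: [0.4034, -0.2806, 0.2024]
tcp_rot: [-3.125, -0.32, 0.0]
wrist_force: [1.0, 0.8, -0.1]
grip_width: 0.046
gripper_force: 0.0
```

```bash
python3 -c "
from h import *
go(g2w(-.145,0,.2),g2w(-.145,0,.018))"
```

```text
t 0.77 w [ 0.4034 -0.2806  0.2024] g [-0.2398 -0.3496  0.2024] F [ 1.   0.8 -0.1]
turn [-0.001  0.    -0.001]
w [0.425 0.081 0.2  ] shift mm [  94.6 -349.7    2.6]
w [0.425 0.081 0.018] shift mm [  94.6 -349.6  184.6]
```

Request:
servo_tool([
  [95,-350,0,0,0,0,50],
  [95,-350,0,0,0,0,50],
  [95,-350,0,0,0,0,50],
  [95,-350,0,0,0,0,50],
  [95,-350,0,0,0,0,50],
  [95,-350,0,0,0,0,50],
  [95,-350,0,0,0,0,50],
  [95,-350,0,0,0,0,50],
])

```text
time_s: 1.43
tool_pos: [0.4226, 0.052, 0.2027]
tcp_rot: [-3.125, -0.321, 0.0]
wrist_force: [0.6, -0.8, -0.2]
grip_width: 0.0434
gripper_force: 0.0
```

```bash
python3 -c "
from h import *
go(g2w(-.145,0,.2),g2w(-.145,0,.018))"
```

```text
t 1.43 w [0.4226 0.052  0.2027] g [-0.1533 -0.0278  0.2027] F [ 0.6 -0.8 -0.2]
turn [-0.     0.    -0.001]
w [0.425 0.081 0.2  ] shift mm [  8.3 -27.8   2.7]
w [0.425 0.081 0.018] shift mm [  8.3 -27.8 184.7]
```

Request:
servo_tool([
  [8,-27,20,0,0,0,50],
  [8,-27,60,0,0,0,50],
  [8,-27,100,0,0,0,50],
  [8,-27,140,0,0,0,50],
  [8,-27,165,0,0,0,50],
  [8,-27,180,0,0,0,50],
  [8,-27,184,0,0,0,50],
  [8,-27,184,0,0,0,50],
])

```text
time_s: 2.1
tool_pos: [0.4247, 0.0782, 0.0176]
tcp_rot: [-3.125, -0.321, 0.005]
wrist_force: [0.6, -0.5, 1.2]
grip_width: 0.0436
gripper_force: 0.0
```

```bash
python3 -c "
from h import *
go(g2w(-.0415,-.001,.018))
import cv2
a=manip.snapshot('top')[:,:,::-1][190:350,180:380]
cv2.imwrite('pics/top1.png',cv2.resize(a,(750,600),interpolation=cv2.INTER_CUBIC))"
```

```text
t 2.1 w [0.4247 0.0782 0.0176] g [-0.1459 -0.0027  0.0176] F [ 0.6 -0.5  1.2]
turn [-0.001  0.003 -0.   ]
w [0.527 0.101 0.018] shift mm [104.4  -1.7  -0.7]
```

View pics/top1.png

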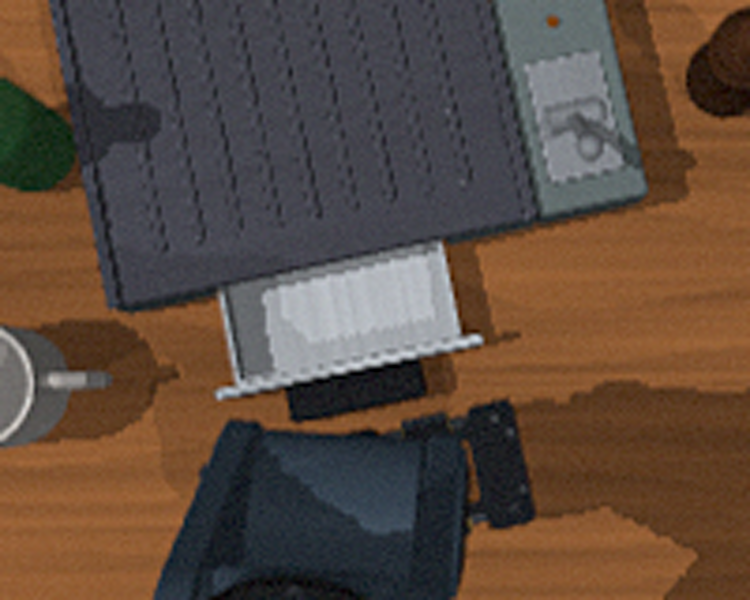

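The gripper (crop around (350,440)) sits in front of the handle (360,390) and clear of the mug handle (110,380). Next I push.

Request:
servo_tool([
  [15,0,0,0,0,0,50],
  [30,-0.5,0,0,0,0,50],
  [42,-1,0,0,0,0,50],
  [54,-1,0,0,0,0,50],
  [66,-1,0,0,0,0,50],
  [76,-1,0,0,0,0,50],
  [84,-1,0,0,0,0,50],
  [90,-1,0,0,0,0,50],
])

```text
time_s: 2.82
tool_pos: [0.5136, 0.0975, 0.0202]
tcp_rot: [3.125, 0.321, 0.0]
wrist_force: [-3.1, -0.4, 1.8]
grip_width: 0.0438
gripper_force: 1.4
```

Request:
servo_tool([
  [2,0,0,0,0,0,50],
  [4,0,0,0,0,0,50],
  [6,0,0,0,0,0,50],
  [8,0,0,0,0,0,50],
  [8,0,0,0,0,0,50],
])

```text
time_s: 3.23
tool_pos: [0.5213, 0.0991, 0.0187]
tcp_rot: [-3.125, -0.321, -0.0]
wrist_force: [-0.9, 0.1, 1.0]
grip_width: 0.0434
gripper_force: 1.0
```

```bash
python3 -c "
from h import *
go(g2w(-.0415,-.001,.018))"
```

```text
t 3.23 w [0.5213 0.0991 0.0187] g [-0.0471 -0.0019  0.0187] F [-0.9  0.1  1. ]
turn [-0. -0. -0.]
w [0.527 0.101 0.018] shift mm [ 5.6 -0.9  0.7]
```

Request:
servo_tool([
  [1.5,0,0,0,0,0,50],
  [3,0,0,0,0,0,50],
  [4.5,0,0,0,0,0,50],
  [4.5,0,0,0,0,0,50],
])

```text
time_s: 3.57
tool_pos: [0.5262, 0.1, 0.0186]
tcp_rot: [3.125, 0.321, 0.001]
wrist_force: [-1.2, -0.1, 0.3]
grip_width: 0.0435
gripper_force: 0.8
```

Request:
servo_tool([
  [1,0,0,0,0,0,50],
  [2,0,0,0,0,0,50],
  [3,0,0,0,0,0,50],
  [3,0,0,0,0,0,50],
])

```text
time_s: 3.9
tool_pos: [0.5263, 0.1001, 0.0186]
tcp_rot: [3.125, 0.323, -0.008]
wrist_force: [-6.0, -3.9, 3.4]
grip_width: 0.0433
gripper_force: 3.1
```

Request:
servo_tool([
  [1,0,0,0,0,0,50],
  [2,0,0,0,0,0,50],
  [3,0,0,0,0,0,50],
  [4,0,0,0,0,0,50],
  [4,0,0,0,0,0,50],
])

```text
time_s: 4.32
tool_pos: [0.5263, 0.1003, 0.0184]
tcp_rot: [3.124, 0.324, -0.021]
wrist_force: [-10.8, -6.9, 8.6]
grip_width: 0.0438
gripper_force: 6.0
```

```bash
python3 -c "
from h import *
go(g2w(-.0415,-.001,.018))
import cv2
a=manip.snapshot('top')[:,:,::-1][190:310,200:360]
b=manip.snapshot('scene')[:,:,::-1][220:280,280:440]
cv2.imwrite('pics/home.png',np.vstack([cv2.resize(a,(560,400),interpolation=2),cv2.resize(b,(560,200),interpolation=2)]))"
```

```text
t 4.32 w [0.5263 0.1003 0.0184] g [-0.0419 -0.0017  0.0184] F [-10.8  -6.9   8.6]
turn [-0.001  0.013  0.002]
w [0.527 0.101 0.018] shift mm [ 0.4 -0.7  0.4]
```

View pics/home.png

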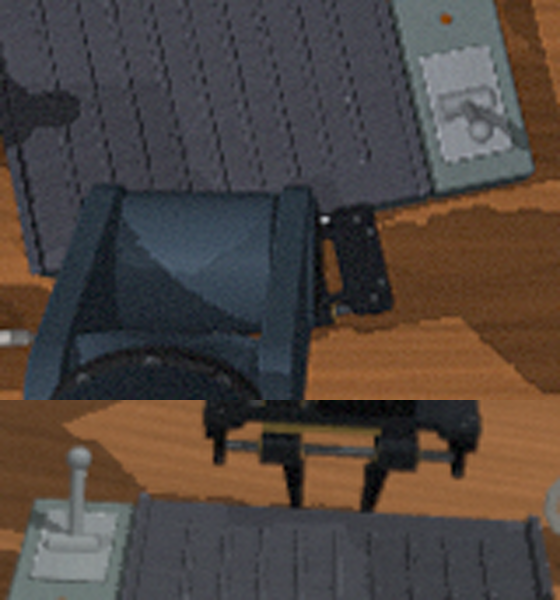

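The stop is within 0.5 mm of the computed home position and the force is rising. I'll back off and check with a clear view.

Request:
servo_tool([
  [-8,0,0,0,0,0,50],
  [-25,0,0,0,0,0,50],
  [-55,0,-5,0,0,0,30],
  [-85,0,-30,0,0,0,0],
  [-100,30,-70,0,0,0,0],
  [-100,60,-110,0,0,0,0],
  [-100,90,-150,0,0,0,0],
  [-100,120,-180,0,0,0,0],
])

```text
time_s: 5.08
tool_pos: [0.4566, -0.0195, 0.1806]
tcp_rot: [3.124, 0.321, 0.007]
wrist_force: [0.9, 0.4, -0.4]
grip_width: 0.0112
gripper_force: 0.0
```

```bash
python3 -c "
from h import *
go(g2w(-.045,-.1785,.2),g2w(-.045,-.1785,.098))
import cv2
a=manip.snapshot('top')[:,:,::-1][210:310,190:350]
b=manip.snapshot('scene')[:,:,::-1][220:280,280:440]
cv2.imwrite('pics/home2.png',np.vstack([cv2.resize(a,(640,400),interpolation=2),cv2.resize(b,(640,200),interpolation=2)]))"
```

```text
t 5.08 w [ 0.4566 -0.0195  0.1806] g [-0.1345 -0.1048  0.1806] F [ 0.9  0.4 -0.4]
turn [ 0.001 -0.004 -0.   ]
w [ 0.559 -0.073  0.2  ] shift mm [ 89.6  73.7 -18.9]
w [ 0.559 -0.073  0.098] shift mm [89.2 73.6 83.1]
```

View pics/home2.png

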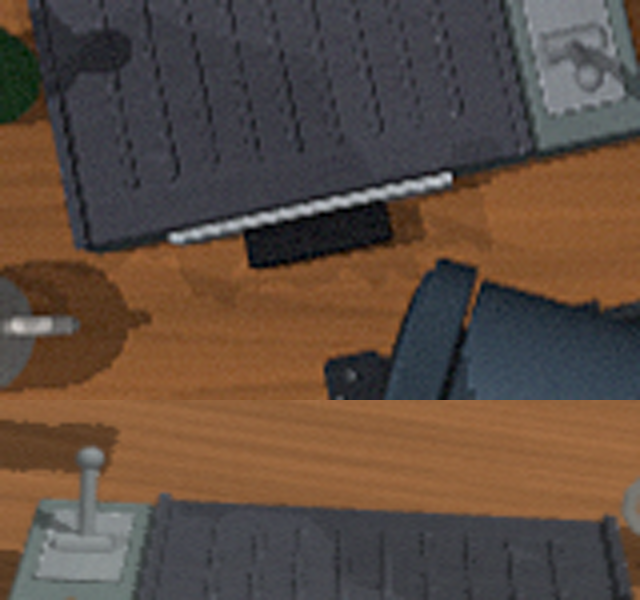

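The panel (170,238) to (452,180) lies flush along the housing front, so the tray is home. The lever is still off, with its ball at (590,75). Next is the lever.

Request:
servo_tool([
  [30,25,0,0,0,0,0],
  [60,50,0,0,0,0,0],
  [85,70,0,0,0,0,0],
  [89,74,20,0,0,0,0],
  [89,74,50,0,0,0,0],
  [89,74,75,0,0,0,0],
  [89,74,83,0,0,0,0],
  [89,74,83,0,0,0,0],
])

```text
time_s: 5.85
tool_pos: [0.556, -0.0718, 0.0925]
tcp_rot: [-3.123, -0.321, 0.007]
wrist_force: [-0.3, -0.2, -0.1]
grip_width: 0.0008
gripper_force: 0.0
```

```bash
python3 -c "
from h import *
go(g2w(.055,-.1785,.098))"
```

```text
t 5.85 w [ 0.556  -0.0718  0.0925] g [-0.0479 -0.1762  0.0925] F [-0.3 -0.2 -0.1]
turn [-0.003  0.004 -0.   ]
w [ 0.657 -0.053  0.098] shift mm [102.9   2.2  -6. ]
```

Request:
servo_tool([
  [20,2,-5,0,0,0,0],
  [40,2,-5,0,0,0,0],
  [55,2,-5,0,0,0,0],
  [65,2,-5,0,0,0,0],
  [75,2,-5,0,0,0,0],
  [85,2,-5,0,0,0,0],
  [94,2,-5,0,0,0,0],
  [100,2,-5,0,0,0,0],
])

```text
time_s: 6.52
tool_pos: [0.658, -0.0542, 0.1018]
tcp_rot: [3.124, 0.322, 0.006]
wrist_force: [0.6, -0.6, 0.0]
grip_width: 0.0003
gripper_force: 0.0
```

Request:
servo_tool([
  [3,0,0,0,0,0,0],
  [5,0,0,0,0,0,0],
  [5,0,0,0,0,0,0],
])

```text
time_s: 6.77
tool_pos: [0.6611, -0.0535, 0.1005]
tcp_rot: [3.125, 0.321, 0.001]
wrist_force: [0.1, 0.5, 0.4]
grip_width: 0.0006
gripper_force: 0.0
```

Now I retreat back, up and away, then check the lever.

Request:
servo_tool([
  [-25,0,0,0,0,0,0],
  [-60,0,0,0,0,0,0],
  [-95,0,0,0,0,0,0],
  [-125,0,-15,0,0,0,0],
  [-145,0,-50,0,0,0,0],
  [-155,0,-90,0,0,0,0],
  [-160,0,-110,0,0,0,0],
  [-160,0,-110,0,0,0,0],
])

```text
time_s: 7.43
tool_pos: [0.5054, -0.0873, 0.2151]
tcp_rot: [3.121, 0.319, 0.012]
wrist_force: [0.3, -0.1, -0.1]
grip_width: 0.0006
gripper_force: 0.0
```

```bash
python3 -c "
from h import *
st()
import cv2
a=manip.snapshot('top')[:,:,::-1][150:310,150:450]
b=manip.snapshot('scene')[:,:,::-1][220:340,230:470]
cv2.imwrite('pics/fin.png',np.vstack([cv2.resize(a,(600,320),interpolation=2),cv2.resize(b,(600,280),interpolation=2)]))"
```

```text
t 7.43 w [ 0.5054 -0.0873  0.2151] g [-0.1006 -0.1811  0.2151] F [ 0.3 -0.1 -0.1]
```

View pics/fin.png

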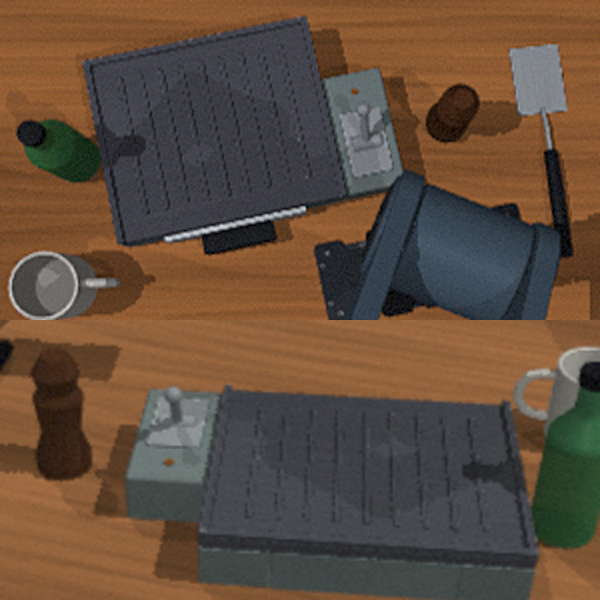

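The lever now leans away (ball at (365,108) in the top view), the tray is flush, and the mug, bottle, mill and spatula haven't moved.

```bash
python3 -c "
from workcell import manip
print(manip.hand_in())"
```

```text
the job is handed in; nothing more can be done
None
```

The drip tray is fully home, the lever was then snapped over to on, the mug, oil bottle, pepper mill and spatula were left untouched, and the job was handed in at about 7.5 s.

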